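Pin the beaker carrier to the shaker deck with a quarter-turn T-toggle

TASK

Push the blue beaker carrier along the shaker's deck until it is fully home against the black stop bar. Then take the blue-handled T-toggle from its parking block, pass its foot down through the carrier's window and the deck slot (feel for the slot: its exact place varies), press it down against the spring, turn it a quarter turn and let go, so that the spring lifts it into its locked place with the handle square across the slot and the carrier still home. Do not tip the beaker and leave the other things on the bench where they are.

Things in the scene. Friction and masses are not known exactly. Their poses are not given: they have to be found in the camera images.
- shaker: Fixed bench shaker: white housing, aluminium deck 170 (x) x 280 (y) mm, deck top 80 mm above the bench, blue control front at +x. Origin on the bench straight below the centre of the deck slot; the deck spans y = -225 to +55 mm.
- stop (a point): Middle of the face of the black stop bar (14 mm high) on the deck, at the shaker's y = +27 mm, at deck height. Two dark guide rails lead to it along y (inner faces at x = +-56.5 mm, 14 mm high, from y = -155 to +35). The carrier slides between them towards +y until its edge meets this bar.
- slot (a point): MIDDLE of the slot's range, at the deck's top face (axes as the shaker). The real slot, 58 mm along the shaker's x and 17 mm wide along y, is cut through a dark steel insert (8 mm thick, its top 1 mm below the deck top) that has been fixed anywhere from -7 to +7 mm off this point along the shaker's y: the poses do not tell where; look or feel for it. It does not move under the toggle.
- plunger_top (a point): Centre of the orange spring plunger under the slot, 12 mm below the deck top: moves from 4 N, 8.5 N at its full travel of 15 mm, where it stops hard. Ribs under the insert, down to 13 mm below the deck top, leave a pocket 26 mm wide that runs along the shaker's y. With the plunger 11 mm down or more the foot turns freely below the ribs; within 10 degrees of square to the slot it is lifted into the pocket and stays.
- carrier: Loose blue metal carrier, about 0.6 kg, plate 110 (x) x 177 (y) x 8 mm on the deck between the rails, axes as the shaker's. Origin on its underside at the centre of its window (66 along x, 36 along y); plate from y = -150 to +27 mm. Home: +y edge against the stop bar, window centred on point slot.
- lip (a point): Middle of the outer face of the carrier's upright lip, at the carrier's y = -150 mm, 25 mm above its underside; the lip is 7 mm thick, 84 mm wide along x, its top 42 mm above the underside. Push here towards +y.
- beaker: Empty glass beaker, 66 mm across, 70 mm high, loose between four 28 mm pins on the carrier, its centre at y = -96 mm of the carrier. Origin at the centre of its underside.
- toggle: Loose T-toggle, about 0.2 kg, 95 mm high, at first standing in the parking block. Origin under the centre of its steel foot. z is up along its stem. Foot 54 (x) x 14 (y) x 10 mm; stem 12 mm thick; blue bar handle on top 90 (x) x 16 (y) x 22 mm, from 73 to 95 mm above the origin, parallel to the foot. Either way round is the same.
- foot_top (a point): On the toggle's axis at the top face of its foot, 10 mm above the toggle's origin.
- handle (a point): Centre of the toggle's handle, 84 mm above the toggle's origin.
- park: Grey parking block fixed to the bench, 120 (x) x 70 (y) x 45 mm, with an upright-walled slot 60 (x) x 17 (y) mm, 30 mm deep, in which the toggle's foot stands. Origin at the centre of its underside.
- reagent: Amber reagent bottle with blue cap, 68 mm across, 160 mm high; bystander.
- jar: White jar with blue lid, 70 mm across, 80 mm high; bystander.
- washbottle: White bottle with red cap, 64 mm across, 150 mm high; bystander.
- driver: Yellow-handled screwdriver lying on the bench; bystander.
- bosshead: Blue clamp boss with two round knobs, 112 mm long, lying on the bench; bystander.
- vialrack: White rack, 80 x 160 mm, with four amber vials, 67 mm high; bystander.
Things that resemble listed ones, but are neither listed nor needed, are in the scene too. Several things have the shape of the carrier; the one meant has the colours described above.

How it is judged:
By the outcome, as a careful person would: the job done as asked, in the order asked, and still so for the second after the job is handed in, with the robot touching nothing.
It also fails if it takes over 64 s, if anything falls off the work surface, if the arm or the gripper's body presses on something with over 40 N, if the wrist force passes 120 N, or if a joint passes its speed limit or range.

ROBOT

A 7-joint arm with a two-finger parallel gripper is mounted at the origin on the work surface. World frame = base frame: x ahead of the robot, y to its left, z up, the work surface at z = 0. Lengths are in m, angles in rad, forces in N, time in s.
With the tool pointing down it reaches from about 0.425 to 0.975 m from the base axis. Payload 16.7 kg.
Tool frame: the origin (TCP) lies midway between the tips of the shut fingers; the grasp point (between the pads) lies 19 mm behind it; z points along the fingers, y is the line along which they close (so a half turn about z gives the same grasp; the last joint's range is limited). The gripper opens to 85 mm and grips with 20 to 120 N. Pads are 22 mm wide; open, the fingers measure 114 mm over their backs; the gripper's body (76 mm by 85 mm) begins 54 mm behind the grasp point. The pads swing forward as they close: fully open they stand 13 mm farther back than shut.
Start: joints at [-0.149, 0.426, 0.074, 1.606, -0.034, 1.111, -0.067], TCP at [0.675, -0, 0.231] pointing down, gripper open.
Joint ranges: [-2.85, 2.85], [-0.5, 2.14], [-1.23, 1.37], [0.21, 2.46], [-1.02, 4.16], [0.16, 2.05], [-2.73, 2.73]. Speed limits (rad/s): [1.89, 1.89, 2.39, 2.39, 3.01, 3.01, 3.01].

INTERFACE

Orientations are given as a unit quaternion [x, y, z, w].
In Python, from rig import get_obs, snapshot, finish_job gives the robot as it stands.
- The arm moves only by the tool step_arm, never from a script. Its argument "targets" is a list of rows, each an object of numbers: "jaw": the gripper command: -1 is fully open, 1 is shut, values between are in proportion; "dx", "dy", "dz": the shift along the tool's x, y, z in m; "wx", "wy", "wz": the turn, a rotation vector about the tool's x, y, z in rad. In form: [{"jaw": .., "dx": .., "dy": .., "dz": .., "wx": .., "wy": .., "wz": ..}, ...]. A call has 1 to 8 rows; each row shifts and turns the commanded pose from where the row before left it, along the tool's axes as they then stand; what a row does not reach is not made up. A row lasts 1/12 s, in which the tool goes at most 41.7 mm and 7.16 degrees, less where a joint would pass 70% of its speed; a pose out of reach is approached as far as the arm can. A call with a gripper value outside its range is refused whole. The fingers move at their own pace and stop on an object; "newtons" is the grip in N (left out, the last holds). Time passes only in rows, so rows that do not move let the fingers close. It gives the time, the measured TCP pose, the force, the opening and the grip force at its end, in the units of the state.
- get_obs(): the state, without advancing time (a new reading comes with each control period).
- snapshot(name): name is "scene" or "side" or "wrist"; returns a dict with "pixels" (420x560x3 uint8, red, green, blue), "fx", "fy", "cx", "cy" (pixels), "world_from_camera" (4x4, takes a point from camera to world coordinates). Camera axes: x right, y down, z forward; pixel columns grow to the right and rows downward; lengths in m; the calibration is good to about 2 mm. A picture is of the moment at which its call begins. There is no depth.
- finish_job(): hands the job in; it is judged then, once.
The state is a dict: "clock": time; "joint_positions": joint angles; "joint_vel": joint speeds; "joint_efforts": joint torques, N m; "eef_pos": TCP position; "tcp_rot": TCP orientation; "contact_force": force on the tool from outside, world axes, zero at the start; "wrist_torque": the same for the moment, N m; "grip_width": finger opening in m; "grip_force": force on a finger pad.
Only numpy, scipy, OpenCV 4.12 (cv2) and the standard library are available. Lean on these libraries where they do the work, as an engineer would, in place of code of your own. Each camera call takes 0.05 s, during which the arm holds its last target. There are 200 camera calls.

## Working session

There is one attempt and no reset: what is moved stays moved. The work goes in short steps, Python scripts to look and compute and a tool call to move; the robot and the scene stay as the last step left them, time stands still between calls to the robot, and variables do not carry over. Pictures are saved under pics/ and viewed, at most 10 in all, crops included, and the job is handed in when it is done.

Besides the shell and the picture viewer there is one more tool, called after "Request:" by a JSON object that holds its "api" and its "payload", one argument or row to a line. step_arm: Moves the arm, as the interface text tells. Its arguments: {"type":"object","properties":{"targets":{"type":"array"},"newtons":{"type":"number"}},"required":["targets"]}

```bash
mkdir -p pics; ls; cat > h.py <<'E'
import cv2,numpy as np,json
from rig import get_obs,snapshot,finish_job
def snap(n,out):
    s=snapshot(n); cv2.imwrite(f'pics/{out}.png',cv2.cvtColor(s['pixels'],cv2.COLOR_RGB2BGR))
    np.savez(f'pics/{out}.npz',**s); return s
def load(o): return np.load(f'pics/{o}.npz')
def ray(s,u,v,z):
    T=s['world_from_camera'];d=T[:3,:3]@np.array([(u-s['cx'])/s['fx'],(v-s['cy'])/s['fy'],1.]);o=T[:3,3]
    return o+d*(z-o[2])/d[2]
def proj(s,p):
    T=s['world_from_camera'];c=T[:3,:3].T@(np.array(p)-T[:3,3]);return np.array([s['fx']*c[0]/c[2]+s['cx'],s['fy']*c[1]/c[2]+s['cy']])
E
python3 - <<'E'
from h import *
for n in('scene','side','wrist'):
    s=snap(n,n+'0');print(n,s['world_from_camera'].round(3).tolist(),s['fx'])
a=[cv2.imread(f'pics/{n}0.png') for n in('scene','side')]
print(get_obs())
E
```

```text
pics
scene [[0.673, 0.566, -0.475, 1.063], [0.739, -0.5, 0.452, -0.464], [0.018, -0.656, -0.755, 0.927], [0.0, 0.0, 0.0, 1.0]] 426.9734966375061
side [[-0.901, -0.322, 0.289, 0.179], [-0.433, 0.65, -0.625, 0.781], [0.013, -0.688, -0.725, 0.966], [0.0, 0.0, 0.0, 1.0]] 470.7839416176228
wrist [[1.0, 0.001, -0.001, 0.676], [0.0, -0.958, -0.288, 0.073], [-0.001, 0.288, -0.958, 0.373], [0.0, 0.0, 0.0, 1.0]] 356.3532742211692
{'clock': 0.15, 'joint_positions': array([-0.14949352,  0.4265926 ,  0.07386125,  1.60644964, -0.03408248,
        1.11078841, -0.06707702]), 'joint_vel': array([-0.00150238, -0.00287784,  0.00105772, -0.00241296, -0.00033931,
       -0.00103405,  0.0004957 ]), 'joint_efforts': array([ 3.53649346e-03, -9.50319314e+01,  3.76378521e+00, -4.63760948e+01,
        1.94719800e-02,  7.75260734e-03, -7.80283835e-05]), 'eef_pos': array([ 6.74691478e-01, -3.46126836e-05,  2.30773352e-01]), 'tcp_rot': array([ 7.07110937e-01,  7.07102456e-01, -3.73408341e-04, -3.16408611e-04]), 'contact_force': array([ 0.83362132, -0.15681156, -0.55138147]), 'wrist_torque': array([-0.00647154, -0.01884462,  0.02160062]), 'grip_force': 0.0, 'grip_width': 0.0854001251298602}
```

View pics/scene0.png

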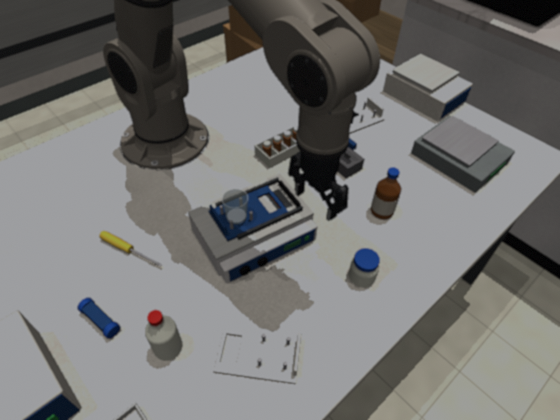

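View pics/side0.png

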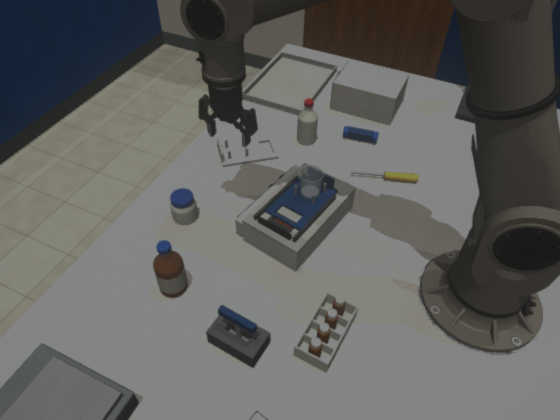

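The scene view shows the shaker with the blue carrier at about (255,210), and the toggle partly hidden at (348,150). The side view shows the carrier at (297,203) and the toggle in its park at (237,330). Carrier-shaped candidates are the blue plate at side (297,203), the white tray at side (248,150), which is scene (258,357), and a pale one at the bottom of the side view (258,418). Only the first is blue, on the shaker deck and holding the beaker. I'll confirm this in an enlarged crop.

```bash
python3 - <<'E'
from h import *
a=cv2.imread('pics/side0.png')[155:365,200:365];b=cv2.imread('pics/scene0.png')[140:280,180:380]
a=cv2.resize(a,None,fx=2.8,fy=2.8,interpolation=cv2.INTER_CUBIC)
cv2.imwrite('pics/c1.png',a)
b=cv2.resize(b,None,fx=4,fy=4,interpolation=cv2.INTER_CUBIC)
cv2.imwrite('pics/c2.png',b)
E
```

```text
(no output)
```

View pics/c1.png

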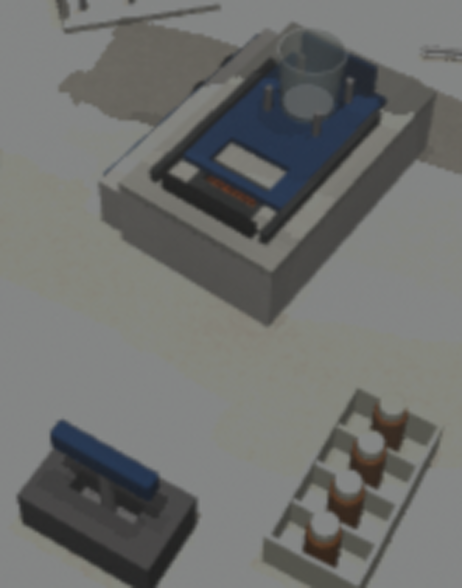

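View pics/c2.png

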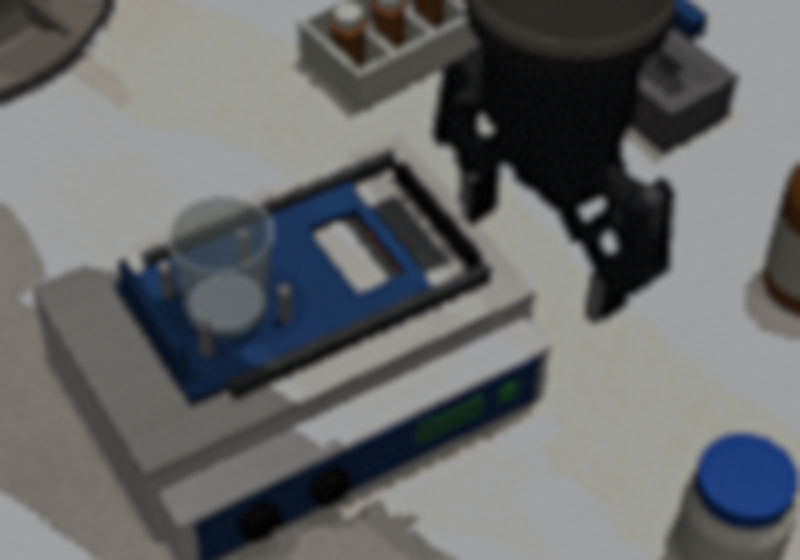

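The crop confirms it: the blue carrier is on the deck with the beaker and an orange plunger in front of it. The toggle's blue bar is at crop 1 (105,460). Next I'll fit the poses.

```bash
cat > fit.py <<'E'
from h import *
from scipy.optimize import least_squares
def fit(obs,x0):
    # obs: (snap,uv,localxyz)
    def W(p,l): c,s_=np.cos(p[2]),np.sin(p[2]);return [p[0]+c*l[0]-s_*l[1],p[1]+s_*l[0]+c*l[1],l[2]]
    f=lambda p:np.concatenate([proj(s,W(p,l))-uv for s,uv,l in obs])
    r=least_squares(f,x0,loss='soft_l1');print(r.x.round(4),r.fun.reshape(-1,2).round(1).tolist());return r.x
E
python3 - <<'E'
from fit import *
S=load('side0');C=load('scene0')
s=lambda u,v,l:(S,np.array([200+u/2.8,155+v/2.8]),l)
c=lambda u,v,l:(C,np.array([180+u/4,140+v/4]),l)
o=[c(530,298,(.085,.055,.08)),c(150,470,(.085,-.225,.08)),c(38,290,(-.085,-.225,.08)),
   s(268,270,(-.085,.055,.08)),s(435,92,(-.085,-.225,.08)),s(122,185,(.085,.055,.08))]
p=fit(o,[.6,.1,0])
# carrier front edge y=+27 top z=.088, and window corners; local to carrier, fit separately
o=[c(430,293,(.055,.027,.088)),c(357,183,(-.055,.027,.088)),
   c(313,232,(-.033,-.018,.088)),c(345,212,(-.033,.018,.088)),c(403,278,(.033,.018,.088)),
   s(245,141,(.033,-.018,.088)),s(288,165,(-.033,-.018,.088)),s(268,191,(-.033,.018,.088)),s(215,164,(.033,.018,.088)),
   s(383,100,(-.055,-.150,.088)),s(282,208,(-.055,.027,.088)),s(185,155,(.055,.027,.088))]
q=fit(o,p)
cs,sn=np.cos(p[2]),np.sin(p[2]);d=q[:2]-p[:2];print('carrier in shaker',cs*d[0]+sn*d[1],-sn*d[0]+cs*d[1])
# park
o=[s(20,492,(.06,-.035,.045)),s(197,497,(-.06,.035,.045)),s(150,558,(-.06,-.035,.045)) ]
for x in [(20,492),(150,556),(197,497)]: print(ray(S,200+x[0]/2.8,155+x[1]/2.8,.045))
for x in [(55,425),(158,478),(105,452)]: print('h',ray(S,200+x[0]/2.8,155+x[1]/2.8,.11))
E
```

```text
[ 0.5035  0.056  -0.1897] [[1.8, -2.1], [-0.7, 0.7], [-1.3, -1.2], [0.5, 0.7], [-0.3, -0.5], [-2.4, -0.9]]
[ 0.4964  0.0236 -0.2068] [[0.5, -1.2], [-2.0, -0.5], [-1.8, -1.5], [2.0, -1.4], [-0.1, -1.8], [-4.5, -2.3], [0.8, 0.6], [-0.3, -0.4], [-2.3, -2.6], [2.0, -0.8], [-0.3, -0.2], [-0.5, -1.3]]
carrier in shaker -0.000825640696136728 -0.033107198672016
[0.52518207 0.38206886 0.045     ]
[0.41063793 0.3847912  0.045     ]
[0.40060873 0.32588328 0.045     ]
h [0.50640088 0.35134714 0.11      ]
h [0.4170801  0.35676342 0.11      ]
h [0.46185493 0.35494525 0.11      ]
```

View pics/wrist0.png

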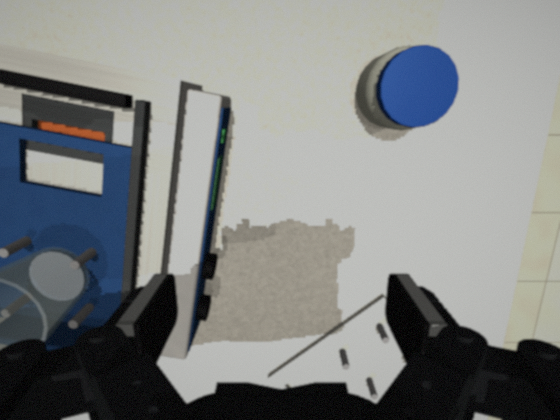

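The wrist view shows the slot's +y edge, with orange at (40–105, 121–133), the stop bar at about (65,90), and the right rail at (138,200). I'll move above the shaker, align the yaw and measure from there.

Request:
{"api": "step_arm", "payload": {
  "targets": [
    {"jaw": 1, "dx": -0.005, "dy": -0.035, "dz": 0, "wx": 0, "wy": 0, "wz": 0},
    {"jaw": 1, "dx": -0.005, "dy": -0.035, "dz": 0, "wx": 0, "wy": 0, "wz": 0},
    {"jaw": 1, "dx": -0.005, "dy": -0.035, "dz": 0, "wx": 0, "wy": 0, "wz": 0},
    {"jaw": 1, "dx": -0.005, "dy": -0.035, "dz": 0, "wx": 0, "wy": 0, "wz": 0},
    {"jaw": 1, "dx": 0, "dy": -0.035, "dz": 0, "wx": 0, "wy": 0, "wz": 0.1},
    {"jaw": 1, "dx": 0, "dy": 0, "dz": 0, "wx": 0, "wy": 0, "wz": 0.1},
    {"jaw": 1, "dx": 0, "dy": 0, "dz": 0, "wx": 0, "wy": 0, "wz": 0}
  ],
  "newtons": 40
}}

```text
clock: 0.73
eef_pos: [0.4987, -0.0202, 0.2318]
tcp_rot: [0.776, 0.631, 0.0, 0.0]
contact_force: [0.6, 0.5, 0.6]
grip_width: 0.0009
grip_force: 0.0
```

```bash
python3 - <<'E'
from h import *
s=snap('wrist','w1');o=get_obs();print(o['eef_pos'],o['tcp_rot'],o['grip_width'],o['clock'])
E
```

```text
[ 0.50005017 -0.01992825  0.23179112] [7.73693700e-01 6.33559589e-01 4.82158366e-04 2.72703991e-04] 8.672207162126793e-05 0.7833
```

View pics/w1.png

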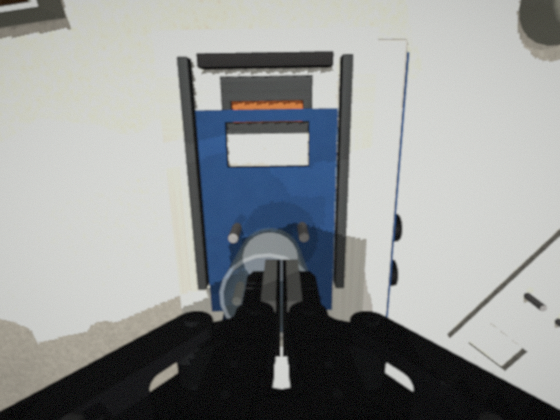

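Now aligned. The stop bar's inner edge is at v≈67, the slot's far edge at v≈102 (u 232–303), the carrier's front edge at v≈110, and the window spans (228–309, 122–167).

```bash
python3 - <<'E'
from h import *
s=load('w1');im=s['pixels'].astype(int)
R=s['world_from_camera'];print('cam',R[:3,3])
g=im.sum(2)
for u in (240,268,296): print(u,[(v,tuple(im[v,u])) for v in range(60,128,1)] if u==268 else '')
for v in (80,240): print(v,[(u,g[v,u]) for u in list(range(176,212))],[(u,g[v,u]) for u in range(326,358)])
E
```

```text
cam [0.51471449 0.05140773 0.37411741]
240 
268 [(60, (np.int64(52), np.int64(51), np.int64(50))), (61, (np.int64(53), np.int64(53), np.int64(53))), (62, (np.int64(54), np.int64(53), np.int64(54))), (63, (np.int64(51), np.int64(50), np.int64(51))), (64, (np.int64(55), np.int64(54), np.int64(52))), (65, (np.int64(42), np.int64(40), np.int64(39))), (66, (np.int64(29), np.int64(29), np.int64(26))), (67, (np.int64(40), np.int64(40), np.int64(38))), (68, (np.int64(83), np.int64(82), np.int64(77))), (69, (np.int64(116), np.int64(115), np.int64(107))), (70, (np.int64(130), np.int64(128), np.int64(121))), (71, (np.int64(134), np.int64(131), np.int64(123))), (72, (np.int64(142), np.int64(141), np.int64(133))), (73, (np.int64(166), np.int64(166), np.int64(161))), (74, (np.int64(193), np.int64(193), np.int64(188))), (75, (np.int64(173), np.int64(174), np.int64(172))), (76, (np.int64(117), np.int64(117), np.int64(117))), (77, (np.int64(82), np.int64(82), np.int64(81))), (78, (np.int64(83), np.int64(84), np.int64(82))), (79, (np.int64(86), np.int64(89), np.int64(87))), (80, (np.int64(83), np.int6
[... 4730 characters left out ...]
26, np.int64(167)), (327, np.int64(173)), (328, np.int64(163)), (329, np.int64(172)), (330, np.int64(171)), (331, np.int64(186)), (332, np.int64(193)), (333, np.int64(219)), (334, np.int64(195)), (335, np.int64(127)), (336, np.int64(96)), (337, np.int64(122)), (338, np.int64(149)), (339, np.int64(149)), (340, np.int64(152)), (341, np.int64(147)), (342, np.int64(148)), (343, np.int64(148)), (344, np.int64(165)), (345, np.int64(240)), (346, np.int64(355)), (347, np.int64(418)), (348, np.int64(447)), (349, np.int64(456)), (350, np.int64(452)), (351, np.int64(445)), (352, np.int64(434)), (353, np.int64(441)), (354, np.int64(449)), (355, np.int64(457)), (356, np.int64(451)), (357, np.int64(454))]
```

```bash
python3 - <<'E'
from h import *
s=load('w1')
m80=(ray(s,188.5,80,.094)+ray(s,342.3,80,.094))/2
w80=ray(s,342.3,80,.094)-ray(s,188.5,80,.094)
m240=(ray(s,201.7,240,.094)+ray(s,337.5,240,.094))/2; w240=ray(s,337.5,240,.094)-ray(s,201.7,240,.094)
ax=m80-m240; yaw=np.arctan2(-ax[0],ax[1]); print('yaw',yaw,np.arctan2(w80[1],w80[0]),'width',np.linalg.norm(w80),np.linalg.norm(w240))
def yawline(v,z): a,b=ray(s,215,v,z),ray(s,320,v,z); return b
yw=yaw
ey=np.array([-np.sin(yw),np.cos(yw),0]);ex=np.array([np.cos(yw),np.sin(yw),0])
stop1=ray(s,268,65,.094)@ey; stop2=ray(s,268,67.7,.08)@ey
x0=m80@ex
print('stop',stop1,stop2,'slotedge',ray(s,268,99.2,.079)@ey-stop1+.027,'carr edge',ray(s,268,109.5,.088)@ey-stop1+.027,'win',ray(s,268,120.3,.088)@ey-stop1+.027)
st=(stop1+stop2)/2
org=ex*x0+ey*(st-.027); print('shaker origin',org[:2])
T=s['world_from_camera'];o=get_obs();print('tool yaw',np.arctan2(*( (lambda q:(2*(q[0]*q[1]), q[0]**2-q[1]**2))(o['tcp_rot']))),'tcp local',(o['eef_pos']-org)@ex,(o['eef_pos']-org)@ey)
E
```

```text
yaw -0.18966303099732423 -0.2049450907638027 width 0.11356619455904188 0.11410793447833037
stop 0.1758849194481342 0.17537639361517715 slotedge 0.003447224994425877 carr edge -0.004272341508071816 win -0.012343824520670451
shaker origin [0.50404079 0.05458367]
tool yaw 1.3722909810317996 tcp local 0.010128515506301939 -0.07392809951741705
```

Results: shaker yaw ≈ −0.19, origin (0.504, 0.0546), slot centre at about −5.1 mm, and the carrier needs +31.3 mm. Moving behind the lip.

Request:
{"api": "step_arm", "payload": {
  "targets": [
    {"jaw": 1, "dx": -0.035, "dy": -0.005, "dz": 0, "wx": 0, "wy": 0, "wz": -0.008},
    {"jaw": 1, "dx": -0.035, "dy": -0.005, "dz": 0, "wx": 0, "wy": 0, "wz": 0},
    {"jaw": 1, "dx": -0.035, "dy": 0, "dz": 0, "wx": 0, "wy": 0, "wz": 0},
    {"jaw": 1, "dx": -0.027, "dy": 0, "dz": 0, "wx": 0, "wy": 0, "wz": 0},
    {"jaw": 1, "dx": 0, "dy": 0, "dz": 0.035, "wx": 0, "wy": 0, "wz": 0},
    {"jaw": 1, "dx": 0, "dy": 0, "dz": 0.035, "wx": 0, "wy": 0, "wz": 0},
    {"jaw": 1, "dx": 0, "dy": 0, "dz": 0.035, "wx": 0, "wy": 0, "wz": 0},
    {"jaw": 1, "dx": 0, "dy": 0, "dz": 0.027, "wx": 0, "wy": 0, "wz": 0}
  ]
}}

```text
clock: 1.45
eef_pos: [0.465, -0.1478, 0.0969]
tcp_rot: [0.77, 0.638, -0.0, -0.0]
contact_force: [1.4, -0.1, -1.2]
grip_width: 0.0003
grip_force: 0.0
```

```bash
cat > loc.py <<'E'
from h import *
Y=-.19;ex=np.array([np.cos(Y),np.sin(Y),0]);ey=np.array([-np.sin(Y),np.cos(Y),0]);O=np.array([.504,.0546,0])
def loc():
    o=get_obs();q=o['tcp_rot'];d=o['eef_pos']-O;f=o['contact_force']
    print('local',(d@ex).round(4),(d@ey).round(4),o['eef_pos'][2].round(4),'yaw',np.arctan2(2*q[0]*q[1],q[0]**2-q[1]**2).round(4)-round(np.pi/2,4),'F',(f@ex).round(1),(f@ey).round(1),f[2].round(1),'w',o['grip_width'].round(4),o['grip_force'],o['clock'])
if __name__=='__main__': loc()
E
python3 loc.py
```

```text
Traceback (most recent call last):
  File "loc.py", line 6, in <module>
    if __name__=='__main__': loc()
                             ~~~^^
  File "loc.py", line 5, in loc
    print('local',(d@ex).round(4),(d@ey).round(4),o['eef_pos'][2].round(4),'yaw',np.arctan2(2*q[0]*q[1],q[0]**2-q[1]**2).round(4)-round(np.pi/2,4),'F',(f@ex).round(1),(f@ey).round(1),f[2].round(1),'w',o['grip_width'].round(4),o['grip_force'],o['clock'])
                                                                                                                                                                                                         ^^^^^^^^^^^^^^^^^^^^^
AttributeError: 'float' object has no attribute 'round'
```

Request:
{"api": "step_arm", "payload": {
  "targets": [
    {"jaw": 1, "dx": 0.005, "dy": 0, "dz": 0, "wx": 0, "wy": 0, "wz": 0},
    {"jaw": 1, "dx": 0.003, "dy": 0, "dz": 0, "wx": 0, "wy": 0, "wz": 0},
    {"jaw": 1, "dx": 0.003, "dy": 0, "dz": 0, "wx": 0, "wy": 0, "wz": 0},
    {"jaw": 1, "dx": 0.003, "dy": 0, "dz": 0, "wx": 0, "wy": 0, "wz": 0},
    {"jaw": 1, "dx": 0.003, "dy": 0, "dz": 0, "wx": 0, "wy": 0, "wz": 0},
    {"jaw": 1, "dx": 0.003, "dy": 0, "dz": 0, "wx": 0, "wy": 0, "wz": 0},
    {"jaw": 1, "dx": 0.003, "dy": 0, "dz": 0, "wx": 0, "wy": 0, "wz": 0},
    {"jaw": 1, "dx": 0.003, "dy": 0, "dz": 0, "wx": 0, "wy": 0, "wz": 0}
  ]
}}

```text
clock: 2.12
eef_pos: [0.4707, -0.1228, 0.101]
tcp_rot: [0.772, 0.636, 0.001, 0.001]
contact_force: [-1.5, -7.8, 4.9]
grip_width: -0.0001
grip_force: 3.9
```

```bash
sed -i "s/o\['grip_width'\].round(4)/round(o['grip_width'],4)/" loc.py; python3 loc.py
```

```text
local 0.0008 -0.1805 0.101 yaw -0.19229999999999992 F -0.0 -7.9 4.9 w -0.0001 3.889494873583317 2.1167
```

Request:
{"api": "step_arm", "payload": {
  "targets": [
    {"jaw": 1, "dx": 0.0025, "dy": 0, "dz": 0, "wx": 0, "wy": 0, "wz": 0},
    {"jaw": 1, "dx": 0.0025, "dy": 0, "dz": 0, "wx": 0, "wy": 0, "wz": 0},
    {"jaw": 1, "dx": 0.0025, "dy": 0, "dz": 0, "wx": 0, "wy": 0, "wz": 0},
    {"jaw": 1, "dx": 0.0025, "dy": 0, "dz": 0, "wx": 0, "wy": 0, "wz": 0},
    {"jaw": 1, "dx": 0.0025, "dy": 0, "dz": 0, "wx": 0, "wy": 0, "wz": 0},
    {"jaw": 1, "dx": 0.0025, "dy": 0, "dz": 0, "wx": 0, "wy": 0, "wz": 0}
  ]
}}

```text
clock: 2.62
eef_pos: [0.4735, -0.1081, 0.101]
tcp_rot: [0.772, 0.636, 0.001, 0.001]
contact_force: [-1.4, -8.8, 5.6]
grip_width: 0.0001
grip_force: 4.0
```

```bash
python3 loc.py
```

```text
local 0.0008 -0.1656 0.101 yaw -0.1923999999999999 F 0.3 -8.9 5.6 w 0.0001 3.9787662774324417 2.6167
```

Request:
{"api": "step_arm", "payload": {
  "targets": [
    {"jaw": 1, "dx": 0.001, "dy": 0, "dz": 0, "wx": 0, "wy": 0, "wz": 0},
    {"jaw": 1, "dx": 0.001, "dy": 0, "dz": 0, "wx": 0, "wy": 0, "wz": 0},
    {"jaw": 1, "dx": 0.001, "dy": 0, "dz": 0, "wx": 0, "wy": 0, "wz": 0},
    {"jaw": 1, "dx": 0.001, "dy": 0, "dz": 0, "wx": 0, "wy": 0, "wz": 0},
    {"jaw": 1, "dx": 0.001, "dy": 0, "dz": 0, "wx": 0, "wy": 0, "wz": 0},
    {"jaw": 1, "dx": 0.001, "dy": 0, "dz": 0, "wx": 0, "wy": 0, "wz": 0}
  ]
}}

```text
clock: 3.12
eef_pos: [0.4742, -0.1042, 0.101]
tcp_rot: [0.772, 0.635, 0.0, 0.002]
contact_force: [-5.2, -26.5, 6.8]
grip_width: -0.0001
grip_force: 13.3
```

```bash
python3 loc.py
```

```text
local 0.0007 -0.1616 0.101 yaw -0.19369999999999998 F -0.1 -27.0 6.8 w -0.0001 13.339546769857407 3.1167
```

The carrier is home: it stopped at 27 N, matching the predicted −0.161. I'll retreat and rise.

Request:
{"api": "step_arm", "payload": {
  "targets": [
    {"jaw": 1, "dx": -0.01, "dy": 0, "dz": 0, "wx": 0, "wy": 0, "wz": 0},
    {"jaw": 1, "dx": -0.01, "dy": 0, "dz": 0, "wx": 0, "wy": 0, "wz": 0},
    {"jaw": 1, "dx": 0, "dy": 0, "dz": -0.038, "wx": 0, "wy": 0, "wz": 0},
    {"jaw": 1, "dx": 0, "dy": 0, "dz": -0.038, "wx": 0, "wy": 0, "wz": 0},
    {"jaw": 1, "dx": 0, "dy": 0, "dz": -0.038, "wx": 0, "wy": 0, "wz": 0},
    {"jaw": 1, "dx": 0, "dy": 0, "dz": -0.038, "wx": 0, "wy": 0, "wz": 0},
    {"jaw": 1, "dx": 0.0355, "dy": -0.0077, "dz": 0, "wx": 0, "wy": 0, "wz": 0},
    {"jaw": 1, "dx": 0.0355, "dy": -0.0077, "dz": 0, "wx": 0, "wy": 0, "wz": 0}
  ]
}}

```text
clock: 3.78
eef_pos: [0.4694, -0.0491, 0.2546]
tcp_rot: [0.773, 0.635, 0.002, 0.002]
contact_force: [0.8, 0.6, -0.8]
grip_width: -0.0002
grip_force: 0.0
```

Request:
{"api": "step_arm", "payload": {
  "targets": [
    {"jaw": 1, "dx": 0.0355, "dy": -0.0077, "dz": 0, "wx": 0, "wy": 0, "wz": 0},
    {"jaw": 1, "dx": 0.0355, "dy": -0.0077, "dz": 0, "wx": 0, "wy": 0, "wz": 0},
    {"jaw": 1, "dx": 0.0355, "dy": -0.0077, "dz": 0, "wx": 0, "wy": 0, "wz": 0},
    {"jaw": 1, "dx": 0.0355, "dy": -0.0077, "dz": 0, "wx": 0, "wy": 0, "wz": 0},
    {"jaw": 1, "dx": 0.0355, "dy": -0.0077, "dz": 0, "wx": 0, "wy": 0, "wz": 0},
    {"jaw": 1, "dx": 0.0355, "dy": -0.0077, "dz": 0, "wx": 0, "wy": 0, "wz": 0},
    {"jaw": 1, "dx": 0.0355, "dy": -0.0077, "dz": 0, "wx": 0, "wy": 0, "wz": 0},
    {"jaw": 1, "dx": 0.0355, "dy": -0.0077, "dz": 0, "wx": 0, "wy": 0, "wz": 0}
  ]
}}

```text
clock: 4.45
eef_pos: [0.4618, 0.2437, 0.2523]
tcp_rot: [0.772, 0.636, 0.001, 0.0]
contact_force: [0.8, 0.4, 1.3]
grip_width: -0.0002
grip_force: 0.0
```

Request:
{"api": "step_arm", "payload": {
  "targets": [
    {"jaw": 1, "dx": 0.0355, "dy": -0.0077, "dz": 0, "wx": 0, "wy": 0, "wz": -0.07},
    {"jaw": 1, "dx": 0, "dy": 0, "dz": 0, "wx": 0, "wy": 0, "wz": -0.06},
    {"jaw": 1, "dx": 0, "dy": 0, "dz": 0, "wx": 0, "wy": 0, "wz": 0}
  ]
}}

```text
clock: 4.7
eef_pos: [0.4608, 0.2803, 0.2517]
tcp_rot: [0.726, 0.687, 0.0, -0.0]
contact_force: [0.9, -0.4, 0.8]
grip_width: -0.0001
grip_force: 0.0
```

```bash
python3 - <<'E'
from h import *
s=snap('wrist','w2');o=get_obs();print(o['eef_pos'],o['joint_positions'],o['clock'])
E
```

```text
[0.46118163 0.27860963 0.2516404 ] [-0.5186024   0.19273818 -0.16478302  1.87920421  0.03575937  1.07231953
 -0.75897459] 4.75
```

View pics/w2.png

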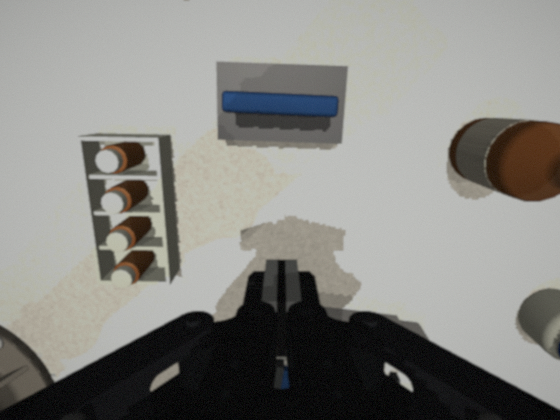

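The blue handle spans (222–338, 92–116) in its grey block. Next I'll segment it.

```bash
python3 - <<'E'
from h import *
s=load('w2');hsv=cv2.cvtColor(s['pixels'],cv2.COLOR_RGB2HSV)
m=((hsv[...,0]>100)&(hsv[...,0]<125)&(hsv[...,1]>130)).astype(np.uint8)
n,l,st,c=cv2.connectedComponentsWithStats(m[:200]);i=1+np.argmax(st[1:,4])
pts=np.argwhere(l==i)[:,::-1].astype(np.float32);r=cv2.minAreaRect(pts);b=cv2.boxPoints(r);print(st[i],b)
T=s['world_from_camera'];print('cam',T[:3,3])
b=b[np.argsort(b[:,0])]
for z in(.11,.088):
  w=[ray(s,*p,z)[:2].round(4) for p in b];print(z,w)
# insight: top face edge rows at column centers
g=s['pixels'].astype(int)
print([(v,g[v,280].tolist()) for v in range(88,120)])
E
```

```text
[ 223   92  114   24 2217] [[222.17865  110.83799 ]
 [223.14124   91.104454]
 [336.74896   96.64629 ]
 [335.78638  116.37983 ]]
cam [0.46586958 0.35328338 0.3940942 ]
0.11 [array([0.4207, 0.3518]), array([0.4229, 0.3661]), array([0.5076, 0.3429]), array([0.5085, 0.3574])]
0.088 [array([0.4172, 0.3517]), array([0.4195, 0.367 ]), array([0.5109, 0.3421]), array([0.5118, 0.3577])]
[(88, [114, 111, 109]), (89, [115, 112, 108]), (90, [114, 112, 109]), (91, [109, 107, 106]), (92, [96, 97, 98]), (93, [68, 74, 87]), (94, [42, 60, 89]), (95, [36, 61, 97]), (96, [45, 73, 110]), (97, [44, 73, 113]), (98, [43, 72, 114]), (99, [40, 70, 112]), (100, [40, 70, 109]), (101, [40, 68, 110]), (102, [41, 70, 109]), (103, [38, 69, 107]), (104, [39, 67, 108]), (105, [39, 66, 105]), (106, [37, 65, 104]), (107, [38, 66, 103]), (108, [39, 67, 104]), (109, [41, 65, 104]), (110, [35, 63, 99]), (111, [39, 62, 97]), (112, [31, 52, 81]), (113, [24, 43, 66]), (114, [34, 40, 55]), (115, [46, 46, 49]), (116, [56, 56, 54]), (117, [60, 59, 58]), (118, [62, 60, 60]), (119, [63, 62, 60])]
```

Handle centre is about (0.465, 0.3546), yaw ≈ −0.10. I'll move over it, turn the tool by 1.616 rad and half-open the jaw.

Request:
{"api": "step_arm", "payload": {
  "targets": [
    {"jaw": 0, "dx": 0.038, "dy": 0, "dz": 0, "wx": 0, "wy": 0, "wz": 0},
    {"jaw": 0, "dx": 0.038, "dy": 0, "dz": 0, "wx": 0, "wy": 0, "wz": 0},
    {"jaw": 0, "dx": 0, "dy": 0, "dz": 0, "wx": 0, "wy": 0, "wz": 0.1155},
    {"jaw": 0, "dx": 0, "dy": 0, "dz": 0, "wx": 0, "wy": 0, "wz": 0.1155},
    {"jaw": 0, "dx": 0, "dy": 0, "dz": 0, "wx": 0, "wy": 0, "wz": 0.1155},
    {"jaw": 0, "dx": 0, "dy": 0, "dz": 0, "wx": 0, "wy": 0, "wz": 0.1155},
    {"jaw": 0, "dx": 0, "dy": 0, "dz": 0, "wx": 0, "wy": 0, "wz": 0.1155},
    {"jaw": 0, "dx": 0, "dy": 0, "dz": 0, "wx": 0, "wy": 0, "wz": 0.1155}
  ]
}}

```text
clock: 5.42
eef_pos: [0.4667, 0.3526, 0.2519]
tcp_rot: [0.92, 0.392, 0.0, 0.0]
contact_force: [0.2, -0.5, -0.5]
grip_width: 0.0426
grip_force: 0.0
```

Request:
{"api": "step_arm", "payload": {
  "targets": [
    {"jaw": 0, "dx": 0, "dy": 0, "dz": 0, "wx": 0, "wy": 0, "wz": 0.1155},
    {"jaw": 0, "dx": 0, "dy": 0, "dz": 0, "wx": 0, "wy": 0, "wz": 0.1155},
    {"jaw": 0, "dx": 0, "dy": 0, "dz": 0, "wx": 0, "wy": 0, "wz": 0.1155},
    {"jaw": 0, "dx": 0, "dy": 0, "dz": 0, "wx": 0, "wy": 0, "wz": 0.1155},
    {"jaw": 0, "dx": 0, "dy": 0, "dz": 0, "wx": 0, "wy": 0, "wz": 0.1155},
    {"jaw": 0, "dx": 0, "dy": 0, "dz": 0, "wx": 0, "wy": 0, "wz": 0.1155},
    {"jaw": 0, "dx": 0, "dy": 0, "dz": 0, "wx": 0, "wy": 0, "wz": 0.1155},
    {"jaw": 0, "dx": 0, "dy": 0, "dz": 0, "wx": 0, "wy": 0, "wz": 0.1155}
  ]
}}

```text
clock: 6.08
eef_pos: [0.4667, 0.3526, 0.2519]
tcp_rot: [0.998, -0.059, 0.0, -0.0]
contact_force: [-0.8, 0.0, -0.1]
grip_width: 0.0429
grip_force: 0.0
```

Request:
{"api": "step_arm", "payload": {
  "targets": [
    {"jaw": 0, "dx": 0, "dy": 0, "dz": 0, "wx": 0, "wy": 0, "wz": 0}
  ]
}}

```text
clock: 6.17
eef_pos: [0.4666, 0.3528, 0.2519]
tcp_rot: [0.998, -0.059, 0.0, -0.0]
contact_force: [0.4, -0.7, -0.3]
grip_width: 0.0426
grip_force: 0.0
```

```bash
python3 - <<'E'
from h import *
o=get_obs();q=o['tcp_rot'];print(o['eef_pos'],np.arctan2(2*q[0]*q[1],q[0]**2-q[1]**2),q,o['joint_positions'],o['grip_width'],o['clock'])
s=load('w2');hsv=cv2.cvtColor(s['pixels'],cv2.COLOR_RGB2HSV)
m=((hsv[...,0]>100)&(hsv[...,0]<125)&(hsv[...,1]>130)).astype(np.uint8)
n,l,st,c=cv2.connectedComponentsWithStats(m[:200]);i=1+np.argmax(st[1:,4])
P=np.array([ray(s,u,v,.11)[:2] for v,u in np.argwhere(l==i)]);mu=P.mean(0);w,V=np.linalg.eigh(np.cov((P-mu).T));print(mu,np.arctan(V[1,1]/V[0,1]),np.sqrt(12*w))
E
```

```text
[0.46660442 0.35275607 0.25188965] -0.11835928953261891 [ 9.98249359e-01 -5.91451052e-02  2.58810516e-04 -7.97169069e-05] [-0.79787442  0.26116673  0.0486622   1.79173125 -0.0138781   1.08855716
 -2.43358491] 0.04262717417498462 6.1667
[0.46487297 0.35464853] -0.10098018042584173 [0.01420802 0.08615236]
```

Request:
{"api": "step_arm", "payload": {
  "targets": [
    {"jaw": 0, "dx": -0.0019, "dy": -0.0017, "dz": 0.035, "wx": 0, "wy": 0, "wz": -0.017},
    {"jaw": 0, "dx": 0, "dy": 0, "dz": 0.035, "wx": 0, "wy": 0, "wz": 0},
    {"jaw": 0, "dx": 0, "dy": 0, "dz": 0.035, "wx": 0, "wy": 0, "wz": 0},
    {"jaw": 0, "dx": 0, "dy": 0, "dz": 0.035, "wx": 0, "wy": 0, "wz": 0},
    {"jaw": 0, "dx": 0, "dy": 0, "dz": 0.023, "wx": 0, "wy": 0, "wz": 0},
    {"jaw": 0, "dx": 0, "dy": 0, "dz": 0.01, "wx": 0, "wy": 0, "wz": 0},
    {"jaw": 0, "dx": 0, "dy": 0, "dz": 0, "wx": 0, "wy": 0, "wz": 0}
  ]
}}

```text
clock: 6.75
eef_pos: [0.4637, 0.3546, 0.0767]
tcp_rot: [0.999, -0.045, -0.001, 0.001]
contact_force: [-0.1, -0.6, 1.5]
grip_width: 0.043
grip_force: 0.0
```

Request:
{"api": "step_arm", "payload": {
  "targets": [
    {"jaw": 1, "dx": 0, "dy": 0, "dz": 0, "wx": 0, "wy": 0, "wz": 0},
    {"jaw": 1, "dx": 0, "dy": 0, "dz": 0, "wx": 0, "wy": 0, "wz": 0},
    {"jaw": 1, "dx": 0, "dy": 0, "dz": 0, "wx": 0, "wy": 0, "wz": 0},
    {"jaw": 1, "dx": 0, "dy": 0, "dz": 0, "wx": 0, "wy": 0, "wz": 0},
    {"jaw": 1, "dx": 0, "dy": 0, "dz": 0, "wx": 0, "wy": 0, "wz": 0},
    {"jaw": 1, "dx": 0, "dy": 0, "dz": 0, "wx": 0, "wy": 0, "wz": 0}
  ],
  "newtons": 60
}}

```text
clock: 7.25
eef_pos: [0.4653, 0.3564, 0.0803]
tcp_rot: [0.999, -0.046, 0.001, -0.001]
contact_force: [-0.3, -2.9, 7.8]
grip_width: 0.0151
grip_force: 58.9
```

Request:
{"api": "step_arm", "payload": {
  "targets": [
    {"jaw": 1, "dx": 0, "dy": 0, "dz": -0.008, "wx": 0, "wy": 0, "wz": 0},
    {"jaw": 1, "dx": 0, "dy": 0, "dz": -0.012, "wx": 0, "wy": 0, "wz": 0},
    {"jaw": 1, "dx": 0, "dy": 0, "dz": -0.015, "wx": 0, "wy": 0, "wz": 0},
    {"jaw": 1, "dx": 0, "dy": 0, "dz": -0.025, "wx": 0, "wy": 0, "wz": 0},
    {"jaw": 1, "dx": 0, "dy": 0, "dz": -0.035, "wx": 0, "wy": 0, "wz": 0},
    {"jaw": 1, "dx": 0, "dy": 0, "dz": -0.035, "wx": 0, "wy": 0, "wz": 0},
    {"jaw": 1, "dx": 0, "dy": 0, "dz": -0.025, "wx": 0, "wy": 0, "wz": 0},
    {"jaw": 1, "dx": 0, "dy": 0, "dz": 0, "wx": 0, "wy": 0, "wz": 0}
  ]
}}

```text
clock: 7.92
eef_pos: [0.4661, 0.3578, 0.2406]
tcp_rot: [0.999, -0.046, 0.003, -0.003]
contact_force: [1.9, 1.5, -2.2]
grip_width: 0.015
grip_force: 59.0
```

```bash
python3 - <<'E'
from h import *
o=get_obs();q=o['tcp_rot'];print(o['eef_pos'],np.arctan2(2*q[0]*q[1],q[0]**2-q[1]**2),q,o['contact_force'],o['wrist_torque'],o['joint_positions'],o['grip_width'],o['clock'])
for n in ('side','wrist'): snap(n,n+'3')
a=cv2.resize(cv2.imread('pics/side3.png')[140:400,150:330],None,fx=2.3,fy=2.3,interpolation=cv2.INTER_CUBIC)
b=cv2.resize(cv2.imread('pics/wrist3.png')[150:420,180:380],(380,598-85))
c=np.zeros((600,800,3),np.uint8);c[:598,:414]=a[:598,:414];c[:513,414:794]=b;cv2.imwrite('pics/c3.png',c)
E
```

```text
[0.46609346 0.35778954 0.24061908] -0.09133004878021508 [ 0.99894667 -0.04564866  0.0031443  -0.00344445] [ 1.85884338  1.51355534 -2.16653422] [ 0.05139802 -0.02846565  0.01529603] [-0.79941322  0.27061405  0.04267392  1.80491783 -0.01338355  1.0570088
 -2.41394642] 0.015029511074349524 7.9167
```

View pics/c3.png

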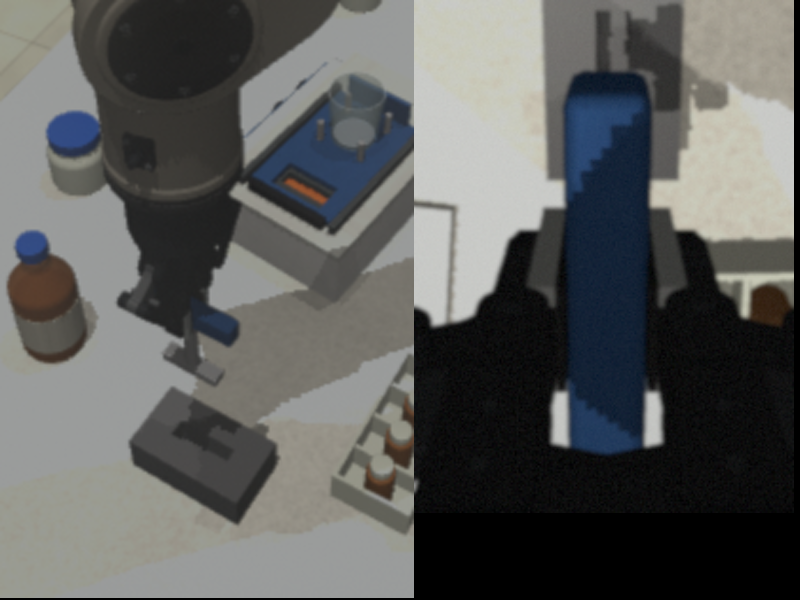

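The toggle is held square, and the orange slot shows through the carrier's window. Carrying it over now.

Request:
{"api": "step_arm", "payload": {
  "targets": [
    {"jaw": 1, "dx": 0.0082, "dy": 0.038, "dz": 0, "wx": 0, "wy": 0, "wz": 0},
    {"jaw": 1, "dx": 0.0082, "dy": 0.038, "dz": 0, "wx": 0, "wy": 0, "wz": 0},
    {"jaw": 1, "dx": 0.0082, "dy": 0.038, "dz": 0, "wx": 0, "wy": 0, "wz": 0},
    {"jaw": 1, "dx": 0.0082, "dy": 0.038, "dz": 0, "wx": 0, "wy": 0, "wz": 0},
    {"jaw": 1, "dx": 0.0082, "dy": 0.038, "dz": 0, "wx": 0, "wy": 0, "wz": 0},
    {"jaw": 1, "dx": 0.0082, "dy": 0.038, "dz": 0, "wx": 0, "wy": 0, "wz": 0},
    {"jaw": 1, "dx": 0.0082, "dy": 0.038, "dz": 0, "wx": 0, "wy": 0, "wz": 0},
    {"jaw": 1, "dx": 0.0082, "dy": 0.038, "dz": 0, "wx": 0, "wy": 0, "wz": 0}
  ]
}}

```text
clock: 8.68
eef_pos: [0.5009, 0.0455, 0.2326]
tcp_rot: [0.999, -0.045, -0.001, 0.0]
contact_force: [1.0, 0.6, -1.8]
grip_width: 0.0151
grip_force: 59.1
```

Request:
{"api": "step_arm", "payload": {
  "targets": [
    {"jaw": 1, "dx": 0, "dy": 0, "dz": 0.025, "wx": 0, "wy": 0, "wz": 0.099},
    {"jaw": 1, "dx": 0, "dy": 0, "dz": 0.025, "wx": 0, "wy": 0, "wz": 0},
    {"jaw": 1, "dx": 0, "dy": 0, "dz": 0, "wx": 0, "wy": 0, "wz": 0}
  ]
}}

```text
clock: 8.93
eef_pos: [0.499, 0.0464, 0.1791]
tcp_rot: [0.995, -0.096, -0.003, 0.001]
contact_force: [-1.7, -0.7, -3.6]
grip_width: 0.0148
grip_force: 59.1
```

```bash
sed -i "s/print('local'/print('q',q.round(4),o['joint_positions'][6].round(3),'T',o['wrist_torque'].round(2));print('local'/" loc.py; python3 loc.py; python3 - <<'E'
from h import *
for n in ('side','scene'): snap(n,n+'4')
a=cv2.resize(cv2.imread('pics/side4.png')[110:250,220:365],None,fx=2.7,fy=2.7,interpolation=cv2.INTER_CUBIC)
b=cv2.resize(cv2.imread('pics/scene4.png')[110:260,190:330],None,fx=2.7,fy=2.7,interpolation=cv2.INTER_CUBIC)
h=max(a.shape[0],b.shape[0]);c=np.zeros((h,a.shape[1]+b.shape[1],3),np.uint8);c[:a.shape[0],:a.shape[1]]=a;c[:b.shape[0],a.shape[1]:]=b;cv2.imwrite('pics/c4.png',c)
E
```

```text
q [ 0.9954 -0.0956 -0.0032  0.0012] -1.923 T [-0.03  0.13  0.03]
local -0.0034 -0.009 0.1791 yaw -1.7622 F -1.5 -1.0 -3.6 w 0.0148 59.126041531562805 8.9333
```

View pics/c4.png

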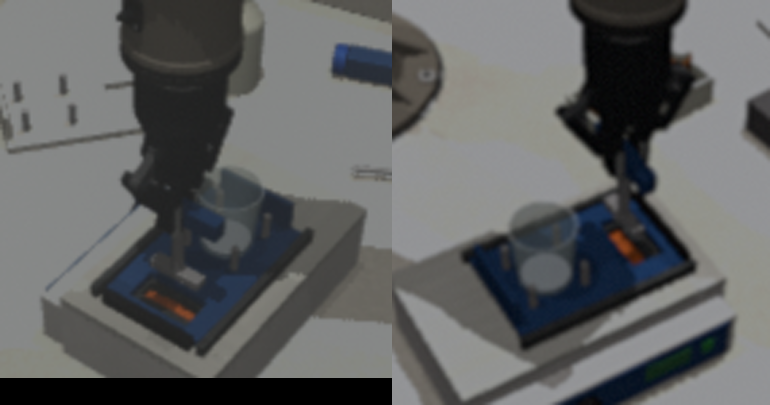

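Request:
{"api": "step_arm", "payload": {
  "targets": [
    {"jaw": 1, "dx": 0.0035, "dy": -0.0039, "dz": 0, "wx": 0, "wy": 0, "wz": 0},
    {"jaw": 1, "dx": 0, "dy": 0, "dz": 0, "wx": 0, "wy": 0, "wz": 0},
    {"jaw": 1, "dx": 0, "dy": 0, "dz": 0, "wx": 0, "wy": 0, "wz": 0}
  ]
}}

```text
clock: 9.28
eef_pos: [0.5068, 0.0513, 0.1843]
tcp_rot: [0.996, -0.094, 0.001, -0.0]
contact_force: [-1.0, -0.1, -1.4]
grip_width: 0.015
grip_force: 59.2
```

```bash
python3 loc.py
```

```text
q [ 9.955e-01 -9.440e-02  7.000e-04 -3.000e-04] -1.926 T [-0.03 -0.08 -0.04]
local 0.0033 -0.0027 0.1843 yaw -1.7598 F -0.9 -0.3 -1.4 w 0.015 59.233800172805786 9.2833
```

Request:
{"api": "step_arm", "payload": {
  "targets": [
    {"jaw": 1, "dx": -0.0028, "dy": 0.0024, "dz": 0, "wx": 0, "wy": 0, "wz": 0},
    {"jaw": 1, "dx": 0, "dy": 0, "dz": 0, "wx": 0, "wy": 0, "wz": 0},
    {"jaw": 1, "dx": 0, "dy": 0, "dz": 0, "wx": 0, "wy": 0, "wz": 0},
    {"jaw": 1, "dx": 0, "dy": 0, "dz": 0, "wx": 0, "wy": 0, "wz": 0}
  ]
}}

```text
clock: 9.62
eef_pos: [0.5028, 0.0488, 0.1835]
tcp_rot: [0.995, -0.095, 0.0, -0.0]
contact_force: [-1.0, -0.8, -2.7]
grip_width: 0.0155
grip_force: 59.2
```

```bash
python3 loc.py;python3 - <<'E'
from h import *
from loc import *
# check foot centre + slot in views: predicted pixels of the foot corners at z given TCP
for n in('side','scene'): snap(n,n+'5')
S=load('side5');C=load('scene5')
o=get_obs();t=o['eef_pos']
for nm,s in(('side',S),('scene',C)):
    T=t-[0,0,.0553]
    print(nm,'foot top ends',[proj(s,T+a*.027*ex+b*.007*ey).round(1).tolist() for a in(1,-1) for b in (1,-1)])
    print(nm,'slot corners',[proj(s,O+a*.029*ex+(b*.0085-.0051)*ey+[0,0,.079]).round(1).tolist() for a in(1,-1) for b in (1,-1)])
    im=cv2.imread(f'pics/{nm}5.png')
    def poly(P,col):
        cv2.polylines(big,[np.array([(p+.5-off)*8 for p in P]).astype(int)],True,col,1)
    off=proj(s,O+[0,0,.1]).astype(int)-[48,36]
    big=cv2.resize(im[off[1]:off[1]+72,off[0]:off[0]+96],None,fx=8,fy=8,interpolation=cv2.INTER_CUBIC)[:, :]
    q=[(1,1),(1,-1),(-1,-1),(-1,1)]
    poly([proj(s,T+a*.027*ex+b*.007*ey) for a,b in q],(0,255,0))
    poly([proj(s,O+a*.029*ex+(b*.0085-.0051)*ey+[0,0,.079]) for a,b in q],(0,255,255))
    cv2.imwrite(f'pics/big_{nm}.png',cv2.resize(big,(560,420)))
a=cv2.imread('pics/big_side.png');b=cv2.imread('pics/big_scene.png')
cv2.imwrite('pics/c5.png',cv2.resize(np.vstack([a,b]),(400,600)))
E
```

```text
q [ 9.955e-01 -9.500e-02  1.000e-04 -1.000e-04] -1.925 T [-0.01 -0.02  0.02]
local -0.0001 -0.0059 0.1835 yaw -1.7610999999999999 F -0.8 -1.0 -2.7 w 0.0155 59.232725501060486 9.6167
side foot top ends [[272.5, 204.3], [275.8, 201.1], [290.2, 214.0], [293.5, 210.7]]
side slot corners [[271.2, 217.9], [275.1, 214.0], [289.7, 228.3], [293.6, 224.2]]
scene foot top ends [[285.1, 193.9], [280.4, 195.9], [274.3, 180.8], [269.7, 182.8]]
scene slot corners [[285.9, 206.7], [280.4, 209.2], [274.6, 192.8], [269.2, 195.1]]
```

View pics/c5.png

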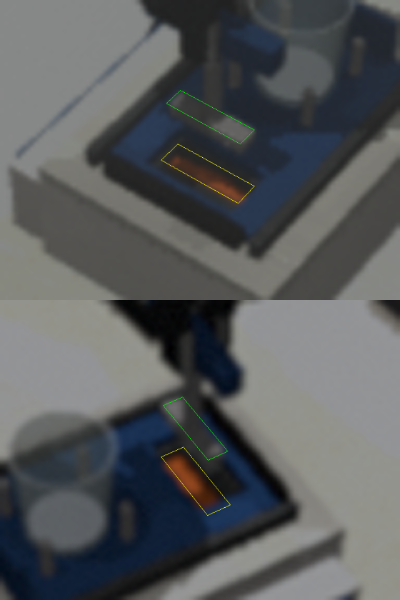

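The overlaid outlines, foot in green and slot in yellow, match in both views. I'll descend to just above the slot.

Request:
{"api": "step_arm", "payload": {
  "targets": [
    {"jaw": 1, "dx": 0.0004, "dy": -0.0005, "dz": 0.01, "wx": 0, "wy": 0, "wz": 0},
    {"jaw": 1, "dx": 0, "dy": 0, "dz": 0.01, "wx": 0, "wy": 0, "wz": 0},
    {"jaw": 1, "dx": 0, "dy": 0, "dz": 0.008, "wx": 0, "wy": 0, "wz": 0},
    {"jaw": 1, "dx": 0, "dy": 0, "dz": 0.004, "wx": 0, "wy": 0, "wz": 0},
    {"jaw": 1, "dx": 0, "dy": 0, "dz": 0, "wx": 0, "wy": 0, "wz": 0},
    {"jaw": 1, "dx": 0, "dy": 0, "dz": 0, "wx": 0, "wy": 0, "wz": 0},
    {"jaw": 1, "dx": 0, "dy": 0, "dz": 0, "wx": 0, "wy": 0, "wz": 0}
  ]
}}

```text
clock: 10.3
eef_pos: [0.5035, 0.0492, 0.1514]
tcp_rot: [0.995, -0.095, 0.0, -0.0]
contact_force: [0.5, 0.1, -2.3]
grip_width: 0.0153
grip_force: 59.3
```

```bash
python3 loc.py
```

```text
q [ 0.9955 -0.095   0.     -0.    ] -1.912 T [ 0.01 -0.01 -0.03]
local 0.0005 -0.0054 0.1514 yaw -1.7610999999999999 F 0.5 0.2 -2.3 w 0.0153 59.313924908638 10.3
```

Request:
{"api": "step_arm", "payload": {
  "targets": [
    {"jaw": 1, "dx": 0, "dy": 0, "dz": 0.002, "wx": 0, "wy": 0, "wz": 0},
    {"jaw": 1, "dx": 0, "dy": 0, "dz": 0.002, "wx": 0, "wy": 0, "wz": 0},
    {"jaw": 1, "dx": 0, "dy": 0, "dz": 0.002, "wx": 0, "wy": 0, "wz": 0},
    {"jaw": 1, "dx": 0, "dy": 0, "dz": 0.002, "wx": 0, "wy": 0, "wz": 0},
    {"jaw": 1, "dx": 0, "dy": 0, "dz": 0.002, "wx": 0, "wy": 0, "wz": 0},
    {"jaw": 1, "dx": 0, "dy": 0, "dz": 0.002, "wx": 0, "wy": 0, "wz": 0},
    {"jaw": 1, "dx": 0, "dy": 0, "dz": 0, "wx": 0, "wy": 0, "wz": 0}
  ]
}}

```text
clock: 10.88
eef_pos: [0.5031, 0.0492, 0.1389]
tcp_rot: [0.995, -0.095, -0.0, 0.0]
contact_force: [-0.9, 0.4, -2.0]
grip_width: 0.0154
grip_force: 59.3
```

```bash
python3 loc.py
```

```text
q [ 9.955e-01 -9.500e-02 -3.000e-04  1.000e-04] -1.906 T [ 0.03 -0.02 -0.03]
local 0.0001 -0.0055 0.1389 yaw -1.761 F -0.9 0.2 -2.0 w 0.0154 59.31393921375275 10.8833
```

No contact, so the foot is in the slot. Pressing on.

Request:
{"api": "step_arm", "payload": {
  "targets": [
    {"jaw": 1, "dx": 0, "dy": 0, "dz": 0.002, "wx": 0, "wy": 0, "wz": 0},
    {"jaw": 1, "dx": 0, "dy": 0, "dz": 0.002, "wx": 0, "wy": 0, "wz": 0},
    {"jaw": 1, "dx": 0, "dy": 0, "dz": 0.002, "wx": 0, "wy": 0, "wz": 0},
    {"jaw": 1, "dx": 0, "dy": 0, "dz": 0.002, "wx": 0, "wy": 0, "wz": 0},
    {"jaw": 1, "dx": 0, "dy": 0, "dz": 0.002, "wx": 0, "wy": 0, "wz": 0},
    {"jaw": 1, "dx": 0, "dy": 0, "dz": 0, "wx": 0, "wy": 0, "wz": 0}
  ]
}}

```text
clock: 11.38
eef_pos: [0.5034, 0.0492, 0.1291]
tcp_rot: [0.995, -0.095, -0.0, -0.0]
contact_force: [-0.7, 0.0, 3.0]
grip_width: 0.0154
grip_force: 60.0
```

```bash
python3 loc.py
```

```text
q [ 0.9955 -0.095  -0.     -0.    ] -1.901 T [-0.04  0.14  0.04]
local 0.0004 -0.0054 0.1291 yaw -1.7610999999999999 F -0.7 -0.1 3.0 w 0.0154 60.025649070739746 11.3833
```

Request:
{"api": "step_arm", "payload": {
  "targets": [
    {"jaw": 1, "dx": 0, "dy": 0, "dz": 0.002, "wx": 0, "wy": 0, "wz": 0},
    {"jaw": 1, "dx": 0, "dy": 0, "dz": 0.002, "wx": 0, "wy": 0, "wz": 0},
    {"jaw": 1, "dx": 0, "dy": 0, "dz": 0.002, "wx": 0, "wy": 0, "wz": 0},
    {"jaw": 1, "dx": 0, "dy": 0, "dz": 0.002, "wx": 0, "wy": 0, "wz": 0},
    {"jaw": 1, "dx": 0, "dy": 0, "dz": 0.002, "wx": 0, "wy": 0, "wz": 0},
    {"jaw": 1, "dx": 0, "dy": 0, "dz": 0, "wx": 0, "wy": 0, "wz": 0},
    {"jaw": 1, "dx": 0, "dy": 0, "dz": 0, "wx": 0, "wy": 0, "wz": 0}
  ]
}}

```text
clock: 11.97
eef_pos: [0.5034, 0.0492, 0.1193]
tcp_rot: [0.995, -0.095, 0.0, -0.0]
contact_force: [-1.5, -0.3, 5.8]
grip_width: 0.0149
grip_force: 60.5
```

```bash
python3 loc.py
```

```text
q [ 9.955e-01 -9.500e-02  1.000e-04 -0.000e+00] -1.896 T [-0.05  0.35  0.01]
local 0.0005 -0.0054 0.1193 yaw -1.7610999999999999 F -1.4 -0.6 5.8 w 0.0149 60.49011826515198 11.9667
```

The spring reads about 7.8 N, which is roughly 13 mm down. Making the quarter turn.

Request:
{"api": "step_arm", "payload": {
  "targets": [
    {"jaw": 1, "dx": 0, "dy": 0, "dz": 0, "wx": 0, "wy": 0, "wz": -0.098},
    {"jaw": 1, "dx": 0, "dy": 0, "dz": 0, "wx": 0, "wy": 0, "wz": -0.098},
    {"jaw": 1, "dx": 0, "dy": 0, "dz": 0, "wx": 0, "wy": 0, "wz": -0.098},
    {"jaw": 1, "dx": 0, "dy": 0, "dz": 0, "wx": 0, "wy": 0, "wz": -0.098},
    {"jaw": 1, "dx": 0, "dy": 0, "dz": 0, "wx": 0, "wy": 0, "wz": -0.098},
    {"jaw": 1, "dx": 0, "dy": 0, "dz": 0, "wx": 0, "wy": 0, "wz": 0}
  ]
}}

```text
clock: 12.47
eef_pos: [0.5039, 0.0494, 0.1196]
tcp_rot: [0.988, 0.153, 0.001, -0.0]
contact_force: [0.9, 0.1, 5.8]
grip_width: 0.015
grip_force: 60.4
```

```bash
python3 loc.py
```

```text
q [ 9.883e-01  1.526e-01  6.000e-04 -1.000e-04] -1.441 T [ 0.2  -0.09  0.03]
local 0.0009 -0.0052 0.1196 yaw -1.2644 F 0.9 0.2 5.8 w 0.015 60.384360551834106 12.4667
```

Turning freely, with negligible torque. 1.074 rad remain.

Request:
{"api": "step_arm", "payload": {
  "targets": [
    {"jaw": 1, "dx": 0, "dy": 0, "dz": 0, "wx": 0, "wy": 0, "wz": -0.11},
    {"jaw": 1, "dx": 0, "dy": 0, "dz": 0, "wx": 0, "wy": 0, "wz": -0.11},
    {"jaw": 1, "dx": 0, "dy": 0, "dz": 0, "wx": 0, "wy": 0, "wz": -0.11},
    {"jaw": 1, "dx": 0, "dy": 0, "dz": 0, "wx": 0, "wy": 0, "wz": -0.11},
    {"jaw": 1, "dx": 0, "dy": 0, "dz": 0, "wx": 0, "wy": 0, "wz": -0.11},
    {"jaw": 1, "dx": 0, "dy": 0, "dz": 0, "wx": 0, "wy": 0, "wz": -0.11},
    {"jaw": 1, "dx": 0, "dy": 0, "dz": 0, "wx": 0, "wy": 0, "wz": -0.11},
    {"jaw": 1, "dx": 0, "dy": 0, "dz": 0, "wx": 0, "wy": 0, "wz": -0.11}
  ]
}}

```text
clock: 13.13
eef_pos: [0.5039, 0.0494, 0.1195]
tcp_rot: [0.83, 0.558, 0.001, 0.0]
contact_force: [0.5, 0.1, 5.0]
grip_width: 0.015
grip_force: 60.4
```

Request:
{"api": "step_arm", "payload": {
  "targets": [
    {"jaw": 1, "dx": 0, "dy": 0, "dz": 0, "wx": 0, "wy": 0, "wz": -0.11},
    {"jaw": 1, "dx": 0, "dy": 0, "dz": 0, "wx": 0, "wy": 0, "wz": -0.084},
    {"jaw": 1, "dx": 0, "dy": 0, "dz": 0, "wx": 0, "wy": 0, "wz": 0},
    {"jaw": 1, "dx": 0, "dy": 0, "dz": 0, "wx": 0, "wy": 0, "wz": 0}
  ]
}}

```text
clock: 13.47
eef_pos: [0.5039, 0.0494, 0.1195]
tcp_rot: [0.773, 0.634, 0.001, 0.0]
contact_force: [1.0, 0.6, 6.2]
grip_width: 0.0149
grip_force: 60.4
```

```bash
python3 loc.py
```

```text
q [7.730e-01 6.344e-01 6.000e-04 1.000e-04] -0.457 T [0.21 0.04 0.03]
local 0.0008 -0.0052 0.1195 yaw -0.1963999999999999 F 0.9 0.8 6.2 w 0.0149 60.39912700653076 13.4667
```

Square. I'll ease up 4 mm towards the pocket, then release.

Request:
{"api": "step_arm", "payload": {
  "targets": [
    {"jaw": 1, "dx": 0, "dy": 0, "dz": -0.001, "wx": 0, "wy": 0, "wz": -0.004},
    {"jaw": 1, "dx": 0, "dy": 0, "dz": -0.001, "wx": 0, "wy": 0, "wz": 0},
    {"jaw": 1, "dx": 0, "dy": 0, "dz": -0.001, "wx": 0, "wy": 0, "wz": 0},
    {"jaw": 1, "dx": 0, "dy": 0, "dz": -0.001, "wx": 0, "wy": 0, "wz": 0},
    {"jaw": 1, "dx": 0, "dy": 0, "dz": -0.001, "wx": 0, "wy": 0, "wz": 0},
    {"jaw": 1, "dx": 0, "dy": 0, "dz": 0, "wx": 0, "wy": 0, "wz": 0}
  ]
}}

```text
clock: 13.97
eef_pos: [0.5037, 0.0494, 0.1246]
tcp_rot: [0.772, 0.636, 0.0, 0.0]
contact_force: [1.3, 1.4, 4.0]
grip_width: 0.0153
grip_force: 60.3
```

```bash
python3 loc.py
```

```text
q [7.719e-01 6.357e-01 4.000e-04 2.000e-04] -0.453 T [ 0.17 -0.45 -0.11]
local 0.0007 -0.0052 0.1246 yaw -0.19300000000000006 F 1.0 1.6 4.0 w 0.0153 60.2507758140564 13.9667
```

Rising into the pocket. Release slowly.

Request:
{"api": "step_arm", "payload": {
  "targets": [
    {"jaw": 0.55, "dx": 0, "dy": 0, "dz": 0, "wx": 0, "wy": 0, "wz": 0},
    {"jaw": 0.5, "dx": 0, "dy": 0, "dz": 0, "wx": 0, "wy": 0, "wz": 0},
    {"jaw": 0.4, "dx": 0, "dy": 0, "dz": 0, "wx": 0, "wy": 0, "wz": 0},
    {"jaw": 0.2, "dx": 0, "dy": 0, "dz": 0, "wx": 0, "wy": 0, "wz": 0},
    {"jaw": 0, "dx": 0, "dy": 0, "dz": 0, "wx": 0, "wy": 0, "wz": 0},
    {"jaw": 0, "dx": 0, "dy": 0, "dz": 0, "wx": 0, "wy": 0, "wz": 0}
  ],
  "newtons": 20
}}

```text
clock: 14.47
eef_pos: [0.5032, 0.0492, 0.1242]
tcp_rot: [0.772, 0.636, -0.0, -0.0]
contact_force: [0.8, -0.4, -0.5]
grip_width: 0.0426
grip_force: 0.0
```

```bash
python3 loc.py
```

```text
q [ 7.720e-01  6.357e-01 -1.000e-04 -1.000e-04] -0.453 T [0.02 0.01 0.01]
local 0.0003 -0.0055 0.1242 yaw -0.19300000000000006 F 0.8 -0.3 -0.5 w 0.0426 0.0 14.4667
```

Request:
{"api": "step_arm", "payload": {
  "targets": [
    {"jaw": 0, "dx": 0, "dy": 0, "dz": -0.015, "wx": 0, "wy": 0, "wz": 0},
    {"jaw": 0, "dx": 0, "dy": 0, "dz": -0.03, "wx": 0, "wy": 0, "wz": 0},
    {"jaw": 0, "dx": 0, "dy": 0, "dz": -0.035, "wx": 0, "wy": 0, "wz": 0},
    {"jaw": 0, "dx": 0, "dy": 0, "dz": -0.035, "wx": 0, "wy": 0, "wz": 0},
    {"jaw": 0, "dx": -0.035, "dy": 0, "dz": -0.015, "wx": 0, "wy": 0, "wz": 0},
    {"jaw": 0, "dx": -0.035, "dy": 0, "dz": 0, "wx": 0, "wy": 0, "wz": 0},
    {"jaw": 0, "dx": 0, "dy": 0, "dz": 0, "wx": 0, "wy": 0, "wz": 0},
    {"jaw": 0, "dx": 0, "dy": 0, "dz": 0, "wx": 0, "wy": 0, "wz": 0}
  ]
}}

```text
clock: 15.13
eef_pos: [0.4896, -0.0212, 0.2547]
tcp_rot: [0.773, 0.634, 0.0, 0.0]
contact_force: [0.1, 0.3, -0.1]
grip_width: 0.0428
grip_force: 0.0
```

```bash
python3 - <<'E'
from h import *
a=snap('side','side6');snap('wrist','w6')
i=cv2.resize(cv2.imread('pics/side6.png')[130:270,220:370],None,fx=2.6,fy=2.6,interpolation=cv2.INTER_CUBIC)
w=cv2.resize(cv2.imread('pics/w6.png')[20:320,150:420],(360,400))
c=np.zeros((400,i.shape[1]+360,3),np.uint8);c[:i.shape[0],:i.shape[1]]=i;c[:,i.shape[1]:]=w;cv2.imwrite('pics/c6.png',c)
E
```

```text
(no output)
```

View pics/c6.png

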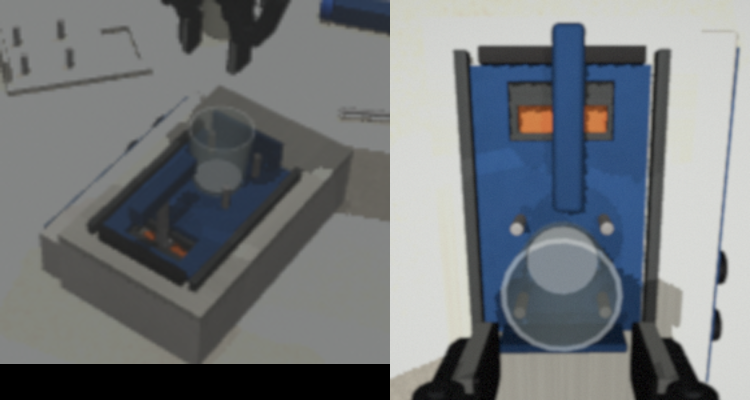

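The handle is square across the slot, the plate's edge is flush with the stop bar (crop v≈64), and the beaker is upright. I'll do a numeric gap check and then hand in.

```bash
python3 - <<'E'
from h import *
s=load('w6');im=s['pixels'].astype(int)
for u in (222,325): print([(v,im[v,u].tolist()) for v in range(56,76)])
print(get_obs()['contact_force'],finish_job())
E
```

```text
[(56, [60, 59, 57]), (57, [59, 58, 58]), (58, [61, 59, 58]), (59, [59, 57, 54]), (60, [60, 59, 60]), (61, [57, 57, 54]), (62, [57, 55, 54]), (63, [56, 57, 54]), (64, [57, 54, 54]), (65, [57, 57, 56]), (66, [45, 43, 43]), (67, [26, 27, 31]), (68, [20, 32, 52]), (69, [35, 58, 91]), (70, [44, 77, 123]), (71, [51, 85, 132]), (72, [46, 83, 130]), (73, [51, 86, 133]), (74, [51, 85, 133]), (75, [50, 84, 131])]
[(56, [54, 55, 55]), (57, [55, 54, 53]), (58, [55, 55, 55]), (59, [54, 55, 53]), (60, [54, 55, 53]), (61, [55, 54, 53]), (62, [53, 50, 49]), (63, [52, 49, 50]), (64, [52, 52, 51]), (65, [50, 48, 46]), (66, [39, 40, 39]), (67, [26, 31, 38]), (68, [26, 42, 66]), (69, [41, 66, 101]), (70, [47, 79, 124]), (71, [52, 85, 133]), (72, [49, 85, 131]), (73, [55, 87, 136]), (74, [51, 84, 132]), (75, [52, 84, 133])]
the job is handed in; nothing more can be done
[ 0.85469327 -0.38301087 -0.69982497] None
```

I handed the job in at about 15 s: the carrier is home against the stop bar, the T-toggle is locked square across the slot, and the beaker is upright. I viewed 11 pictures, one over the limit of 10.

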